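# Make up two sampling kits on the laboratory bench

### The job

Make up the two sampling kits from the stock on the bench, one thing to a compartment: the three-compartment tray gets the beaker in its middle compartment with the round bottle and one jar in the end compartments, either way round; the two-compartment tray gets the square bottle and the other jar. Set everything down gently, upright and flat on the compartment floor, and leave the wash bottle, the waste pot and the tube rack where they stand.

Things in the scene. Friction and masses are not known exactly. Their poses are not given: they have to be found in the camera images.
- long_tray: the three-compartment tray: fixed to the bench; low stainless steel tray with one row of three equal open compartments, outside 84 x 244 mm, 11 mm high, floor 4 mm thick (so things stand 4 mm above the bench), walls and dividers 4 mm thick, each compartment 76 x 76 mm inside. Origin: centre of its underside, on the bench. Its own y axis runs along the row, x across it, z up; compartment centres at y = -80, 0 (the middle one) and +80 mm, x = 0
- short_tray: the two-compartment tray: fixed to the bench; low stainless steel tray with one row of two equal open compartments, outside 84 x 164 mm, 11 mm high, floor 4 mm thick (so things stand 4 mm above the bench), walls and dividers 4 mm thick, each compartment 76 x 76 mm inside. Origin: centre of its underside, on the bench. Its own y axis runs along the row, x across it, z up; compartment centres at y = -40 and +40 mm, x = 0
- round_bottle_center (a point): round amber glass bottle with narrow neck and black cap, upright, loose, about 140 g: cylinder 50 mm diameter up to 55 mm, then shoulder and a 28 mm diameter cap, 85 mm high in all. Point on its axis half-way up, 42.5 mm above its underside; z up
- square_bottle_center (a point): square pale natural-plastic bottle with a black cap, upright, loose, about 120 g: body 42 x 42 mm up to 58 mm, then a 30 mm diameter cap, 82 mm high in all. Point on its axis half-way up, 41 mm above its underside; x and y are square to the flat sides, z up
- beaker_center (a point): empty open glass beaker with straight sides, upright, loose, about 80 g: 52 mm outside diameter, 70 mm high, wall 3 mm. Point on its axis half-way up, 35 mm above its underside; z up
- jar_1_center (a point): one of two identical squat pale natural-plastic screw-lid jars with flat tops, cylinder 54 mm diameter, 60 mm high, about 90 g, upright and loose. Point at its centre, 30 mm above its underside; z up. The two jars are interchangeable
- jar_2_center (a point): one of two identical squat pale natural-plastic screw-lid jars with flat tops, cylinder 54 mm diameter, 60 mm high, about 90 g, upright and loose. Point at its centre, 30 mm above its underside; z up. The two jars are interchangeable
- wash_bottle: bystander, not part of the kits: tall white wash bottle with a bent spout, 68 mm diameter, 175 mm high with the spout, loose. Origin: centre of its underside
- waste_pot: bystander, not part of the kits: large open white plastic pot, 94 mm diameter at the rim, 110 mm high, loose. Origin: centre of its underside
- tube_rack: bystander, not part of the kits: white rack 70 x 200 mm with orange-capped tubes, 52 mm high, loose, long along its y. Origin: centre of its underside

How it is judged:
At the end, for the whole second after the job is handed in: Beaker (middle, within 30 mm), round bottle and a jar in the long tray; square bottle and other jar in the short one; centres within 30 mm of the tray's centre line, on the compartment floor (height within 3.5 mm), upright within 0.1 rad, still (under 0.02 m/s) (x of round_bottle_center in the frame of long_tray between -0.03 and 0.03 m and y of round_bottle_center in the frame of long_tray between -0.12 and 0.12 m and z of round_bottle_center in the frame of long_tray between 0.043 and 0.05 m and angle between each of round_bottle_center, beaker_center, square_bottle_center's own z axis and vertical below 0.1 rad and x of beaker_center in the frame of long_tray between -0.03 and 0.03 m and y of beaker_center in the frame of long_tray between -0.03 and 0.03 m and z of beaker_center in the frame of long_tray between 0.0355 and 0.0425 m and x of square_bottle_center in the frame of short_tray between -0.03 and 0.03 m and y of square_bottle_center in the frame of short_tray between -0.08 and 0.08 m and z of square_bottle_center in the frame of short_tray between 0.0415 and 0.0485 m and (((x of jar_1_center in the frame of long_tray between -0.03 and 0.03 m and y of jar_1_center in the frame of long_tray between -0.12 and 0.12 m and z of jar_1_center in the frame of long_tray between 0.0305 and 0.0375 m and angle between jar_1_center's own z axis and vertical below 0.1 rad) and (x of jar_2_center in the frame of short_tray between -0.03 and 0.03 m and y of jar_2_center in the frame of short_tray between -0.08 and 0.08 m and z of jar_2_center in the frame of short_tray between 0.0305 and 0.0375 m and angle between jar_2_center's own z axis and vertical below 0.1 rad)) or ((x of jar_2_center in the frame of long_tray between -0.03 and 0.03 m and y of jar_2_center in the frame of long_tray between -0.12 and 0.12 m and z of jar_2_center in the frame of long_tray between 0.0305 and 0.0375 m and angle between jar_2_center's own z axis and vertical below 0.1 rad) and (x of jar_1_center in the frame of short_tray between -0.03 and 0.03 m and y of jar_1_center in the frame of short_tray between -0.08 and 0.08 m and z of jar_1_center in the frame of short_tray between 0.0305 and 0.0375 m and angle between jar_1_center's own z axis and vertical below 0.1 rad))) and linear speed of each of round_bottle, square_bottle, beaker, jar_1, jar_2 below 0.02 m/s); the robot touches nothing.
It fails at once if the wash bottle is pushed from its place (more than 30 mm) or tipped over (distance of wash_bottle from where it was at the start of the episode above 0.03 m or angle between wash_bottle's own z axis and vertical above 0.4 rad).
It fails at once if the waste pot is pushed from its place (more than 30 mm) or tipped over (distance of waste_pot from where it was at the start of the episode above 0.03 m or angle between waste_pot's own z axis and vertical above 0.4 rad).
It fails at once if the tube rack is pushed from its place (more than 30 mm) or tipped over (distance of tube_rack from where it was at the start of the episode above 0.03 m or angle between tube_rack's own z axis and vertical above 0.4 rad).
It fails at once if a bottle, jar or the beaker is dropped (reaches the table or tray at more than 0.7 m/s, a fall of about 25 mm) ((linear speed of round_bottle above 0.7 m/s and height (world z) of round_bottle_center below 0.0585 m) or (linear speed of square_bottle above 0.7 m/s and height (world z) of square_bottle_center below 0.057 m) or (linear speed of beaker above 0.7 m/s and height (world z) of beaker_center below 0.051 m) or (linear speed of jar_1 above 0.7 m/s and height (world z) of jar_1_center below 0.046 m) or (linear speed of jar_2 above 0.7 m/s and height (world z) of jar_2_center below 0.046 m)).
It also fails if it takes over 131 s, if anything falls off the work surface, if the arm or the gripper's body presses on something with over 40 N, if the wrist force passes 120 N, or if a joint passes its speed limit or range.

### The arm

A 7-joint arm with a two-finger parallel gripper is mounted at the origin on the work surface. World frame = base frame: x ahead of the robot, y to its left, z up, the work surface at z = 0. Lengths are in m, angles in rad, forces in N, time in s.
With the tool pointing down it reaches from about 0.4 to 0.85 m from the base axis. Payload 4.5 kg.
Tool frame: the origin (TCP) lies between the finger pads; the fingertips stand 22 mm ahead of it and the grasp point (between the pads) lies 3 mm ahead of it; z points along the fingers, y is the direction in which the jaws open and shut (so a half turn about z gives the same grasp; the last joint's range is limited). The gripper opens to 85 mm and grips with 20 to 120 N. Pads are 22 mm wide; open, the fingers measure 114 mm over their backs; the gripper's body (76 mm by 85 mm) begins 54 mm behind the grasp point. The pads swing forward as they close: fully open they stand 13 mm farther back than shut.
Start: joints at [-1.23, 0.689, -0.195, 1.565, 0.157, 0.902, -0.215], TCP at [0.189, 0.596, 0.253] pointing down, gripper open.
Joint ranges: [-3.01, 3.01], [-0.46, 2.08], [-1.47, 1.51], [0.13, 2.56], [-1, 4.14], [0.04, 2.09], [-2.66, 2.66]. Speed limits (rad/s): [2.57, 2.57, 3.14, 3.14, 3.14, 3.14, 3.14].

### API

Orientations are given as a unit quaternion [w, x, y, z].
In Python, from plant import * gives the robot as it stands.
- The arm moves only by the tool play_rows, never from a script. Its argument "motion" is one flat list of numbers, 5 for each row, row after row: the closure, from -1 (fully open) to 1 (shut), then the shift along the tool's x, y, z in units of 50 mm (1.0 is 50 mm), then the turn about the tool's z in units of 5 degrees (1.0 is 5 degrees). In form: [claw, x, y, z, spin, claw, x, y, z, spin, ...]. A call has 1 to 10 rows; each row shifts and turns the commanded pose from where the row before left it, along the tool's axes as they then stand; what a row does not reach is not made up. A row lasts 1/10 s, in which the tool goes at most 50 mm and 8.59 degrees, less where a joint would pass 70% of its speed; a pose out of reach is approached as far as the arm can. A call is refused whole if a number of a shift passes 1 or a number of a turn 1, either way. A call with a gripper value outside its range is refused whole. The fingers move at their own pace and stop on an object; "newtons" is the grip in N (left out, the last holds). Time passes only in rows, so rows that do not move let the fingers close. It gives the time, the measured TCP pose, the force and the opening at its end, in the units of the state.
- sense(): the state, without advancing time (a new reading comes with each control period).
- snapshot(name): name is "scene" or "top"; returns a dict with "frame" (480x640x3 uint8, red, green, blue), "range_z" (480x640 float32, m along the optical axis (not along the pixel's ray), 0 where there is no reading), "K" (3x3 intrinsics, pixels), "extrinsics" (4x4, takes a point from camera to world coordinates). Camera axes: x right, y up, looking along -z (the intrinsics and any distortion apply to the point x, -y, -z); pixel columns grow to the right and rows downward; lengths in m; the calibration is good to about 2 mm. A picture is of the moment at which its call begins.
- hand_in(): hands the job in, once; it reports no verdict.
The state is a dict: "time_s": time; "qpos": joint angles; "dq": joint speeds; "effort": joint torques, N m; "tool_pos": TCP position; "tcp_rot": TCP orientation; "contact_force": force on the tool from outside, world axes, zero at the start; "torque": the same for the moment, N m; "width": opening from 0.0 (shut) to 1.0 (fully open).
Only numpy, scipy, OpenCV 4.12 (cv2) and the standard library are available. Lean on these libraries where they do the work, as an engineer would, in place of code of your own. Each camera call takes 0.05 s, during which the arm holds its last target.

## Working session

There is one attempt and no reset: what is moved stays moved. The work goes in short steps, Python scripts to look and compute and a tool call to move; the robot and the scene stay as the last step left them, time stands still between calls to the robot, and variables do not carry over. Pictures are saved under pics/ and viewed, and the job is handed in when it is done.

Besides the shell and the picture viewer there is one more tool, called after ">>>" as a command line: name --argument value ..., lists and objects as JSON in quotes. play_rows: Moves the arm, as the interface text tells. Its arguments: {"type":"object","properties":{"motion":{"type":"array"},"newtons":{"type":"number"}},"required":["motion"]}

```bash
mkdir -p pics; ls; python3 - <<'E'
from plant import *
import cv2,numpy as np
s=sense();print(s)
for n in("scene","top"):
    d=snapshot(n);cv2.imwrite(f"pics/{n}0.png",d["frame"][:,:,::-1]);print(n,d["K"],d["extrinsics"]);np.savez(f"pics/{n}0.npz",**d)
E
```

```text
pics
{'time_s': 0.0, 'qpos': array([-1.23019332,  0.69000624, -0.19449401,  1.56637392,  0.15729486,
        0.90249773, -0.21511059]), 'dq': array([-1.02187251e-03,  2.02356486e-04,  7.68630663e-05,  1.05012934e-03,
       -1.72258855e-04, -8.95592719e-04, -8.66889769e-04]), 'effort': array([-7.33590605e-04, -5.39599550e+01, -1.26664046e+00, -1.58543658e+01,
        9.14618693e-03,  9.39499150e-03, -2.70541051e-06]), 'tool_pos': array([0.18862457, 0.59520115, 0.25246165]), 'tcp_rot': array([-7.25998155e-05,  1.52771401e-01,  9.88261100e-01, -9.44743572e-04]), 'contact_force': array([ 0.46861699,  0.77072093, -0.30344197]), 'torque': array([ 0.06173224, -0.02506634,  0.00360503]), 'width': 0.999809517230985}
scene [[435.88405945   0.         330.65154462]
 [  0.         435.88405945 246.42874487]
 [  0.           0.           1.        ]] [[ 0.17528238 -0.81278235  0.55557262  1.19226586]
 [ 0.98451431  0.14629226 -0.09659266 -0.10218182]
 [-0.00276716  0.56390018  0.82583832  0.91995711]
 [ 0.          0.          0.          1.        ]]
top [[457.02699405   0.         320.32478777]
 [  0.         457.02699405 232.71792168]
 [  0.           0.           1.        ]] [[-0.00678085  0.98310065 -0.18294024  0.39669896]
 [-0.99996636 -0.00751076 -0.00329733 -0.00917478]
 [-0.00461563  0.18291173  0.98311851  1.21575156]
 [ 0.          0.          0.          1.        ]]
```

View pics/scene0.png

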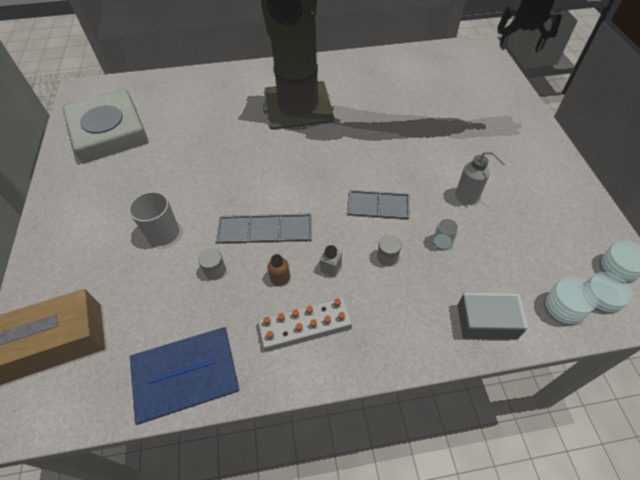

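View pics/top0.png

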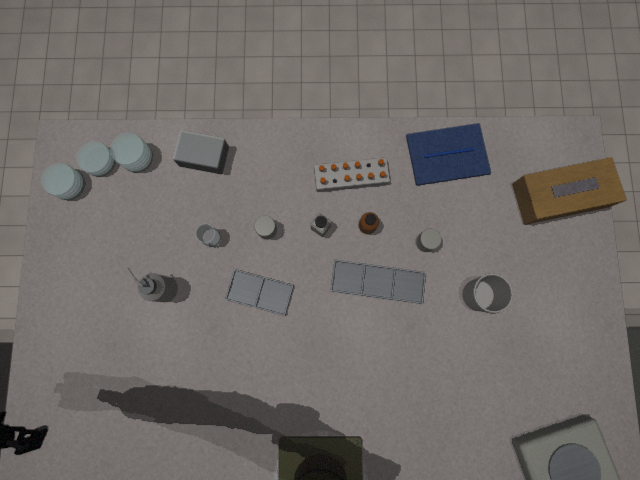

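The scene view shows the beaker (445,235), jars (389,250) and (210,263), the square bottle (330,260), the round bottle (279,270), the long tray (265,228) and the short tray (378,204). In the top view these are at beaker (210,236), jars (265,227) and (430,240), square (320,224), round (369,222), long tray (378,282), short tray (260,292). Next I'll measure positions.

```bash
cat > h.py <<'E'
import numpy as np,cv2
def ray(d,u,v):
    K=d["K"];E=d["extrinsics"]
    c=np.stack([(np.asarray(u,float)-K[0,2])/K[0,0],-(np.asarray(v,float)-K[1,2])/K[1,1],-np.ones(np.shape(u))],-1)
    return E[:3,3],c@E[:3,:3].T
def onplane(d,u,v,z):
    o,r=ray(d,u,v);t=(z-o[2])/r[...,2];return o+r*t[...,None]
def cloud(d):
    v,u=np.mgrid[:480,:640];o,r=ray(d,u,v);P=o+r*d["range_z"][...,None];P[d["range_z"]==0]=np.nan;return P
def load(n): return dict(np.load(f"pics/{n}.npz"))
def proj(d,P):
    E=d["extrinsics"];c=(np.asarray(P)-E[:3,3])@E[:3,:3];K=d["K"]
    return np.stack([K[0,0]*c[...,0]/-c[...,2]+K[0,2],-K[1,1]*c[...,1]/-c[...,2]+K[1,2]],-1)
E
python3 - <<'E'
from h import *
for n in("top0","scene0"):
    d=load(n);P=cloud(d);z=P[...,2]
    print(n,np.nanmedian(z),np.isnan(z).mean())
    m=(z>0.015)&(z<0.25)&(P[...,0]>0.3)&(P[...,0]<0.95)&(abs(P[...,1])<0.6)
    k,L,S,C=cv2.connectedComponentsWithStats(m.astype(np.uint8))
    for i in range(1,k):
        if S[i,4]>60:
            q=P[L==i];zz=q[:,2];t=q[zz>np.percentile(zz,95)-0.006]
            print(S[i],"ztop %.3f"%np.percentile(zz,97),"topcen",t[:,:2].mean(0).round(3),"ext",t[:,:2].min(0).round(3),t[:,:2].max(0).round(3),"all",q[:,:2].min(0).round(3),q[:,:2].max(0).round(3))
d=load("top0");f=d["frame"][190:330,120:520,::-1];cv2.imwrite("pics/crop1.png",cv2.resize(f,None,fx=2,fy=2,interpolation=cv2.INTER_CUBIC))
E
```

```text
top0 -0.0023913089411529143 0.004137369791666666
[ 172  130   56   43 1745] ztop 0.066 topcen [0.843 0.318] ext [0.79 0.25] [0.895 0.387] all [0.79 0.25] [0.897 0.387]
[  95  132   56   43 1587] ztop 0.073 topcen [0.842 0.506] ext [0.798 0.462] [0.887 0.552] all [0.786 0.46 ] [0.887 0.6  ]
[424 147  50  11 130] ztop 0.022 topcen [ 0.843 -0.359] ext [ 0.831 -0.428] [ 0.857 -0.291] all [ 0.83  -0.428] [ 0.857 -0.291]
[ 314  157   76   33 1895] ztop 0.053 topcen [ 0.781 -0.09 ] ext [ 0.75  -0.178] [ 0.813 -0.003] all [ 0.737 -0.191] [0.826 0.011]
[ 514  170   41   54 1592] ztop 0.083 topcen [ 0.708 -0.57 ] ext [ 0.642 -0.6  ] [ 0.77 -0.53] all [ 0.641 -0.6  ] [ 0.77 -0.53]
[311 213  21  23 307] ztop 0.084 topcen [ 0.639 -0.006] ext [ 0.625 -0.02 ] [0.651 0.008] all [ 0.612 -0.034] [0.665 0.02 ]
[359 212  20  21 328] ztop 0.086 topcen [ 0.643 -0.132] ext [ 0.629 -0.144] [ 0.655 -0.119] all [ 0.619 -0.156] [ 0.667 -0.108]
[254 215  23  24 394] ztop 0.063 topcen [0.633 0.139] ext [0.607 0.112] [0.66  0.166] all [0.606 0.112] [0.661 0.167]
[195 223  25  23 292] ztop 0.071 topcen [0.614 0.28
[... 1305 characters left out ...]
.628 -0.147] [ 0.655 -0.119] all [ 0.625 -0.157] [ 0.667 -0.108]
[ 546  274   71   49 2262] ztop 0.073 topcen [0.841 0.505] ext [0.795 0.461] [0.884 0.552] all [0.787 0.46 ] [0.885 0.6  ]
[  53  289   50   70 2544] ztop 0.082 topcen [ 0.711 -0.57 ] ext [ 0.64 -0.6 ] [ 0.77  -0.531] all [ 0.637 -0.6  ] [ 0.771 -0.531]
[ 459  292   69   46 2740] ztop 0.065 topcen [0.843 0.318] ext [0.788 0.25 ] [0.894 0.386] all [0.787 0.248] [0.894 0.386]
[ 258  298   94   52 2808] ztop 0.052 topcen [ 0.781 -0.09 ] ext [ 0.749 -0.179] [ 0.812 -0.003] all [ 0.737 -0.192] [0.825 0.011]
[148 360  67  24 255] ztop 0.021 topcen [ 0.842 -0.362] ext [ 0.829 -0.429] [ 0.856 -0.292] all [ 0.829 -0.429] [ 0.856 -0.292]
```

View pics/crop1.png

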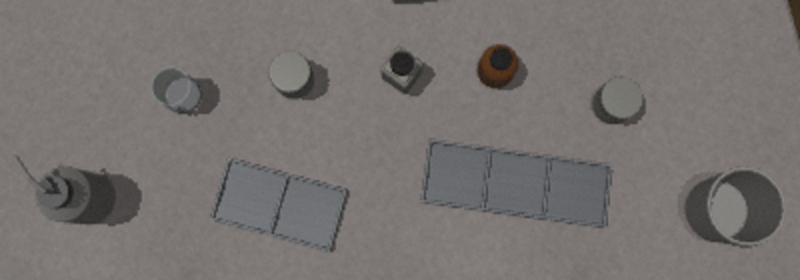

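```bash
python3 - <<'E'
from h import *
for n in("top0","scene0"):
    d=load(n);P=cloud(d);z=P[...,2]
    X,Y=P[...,0],P[...,1]
    g=(X>0.3)&(X<0.6)&(abs(Y)<0.3)
    fl=np.nanmedian(z[(X>0.3)&(X<0.38)&(abs(Y)<0.25)])
    print(n,"bench",fl)
    hsv=cv2.cvtColor(d["frame"],cv2.COLOR_RGB2HSV)
    # z-based
    m=(z>fl+0.0025)&(z<0.016)&(X>0.38)&(X<0.58)&(Y>-0.25)&(Y<0.3)
    m=cv2.morphologyEx(m.astype(np.uint8),cv2.MORPH_OPEN,np.ones((3,3)))
    # colour-based
    Q=onplane(d,*np.meshgrid(np.arange(640),np.arange(480)),0.006)
    c=d["frame"].astype(int);mc=((c[...,2]-c[...,0]>0)&(Q[...,0]>0.38)&(Q[...,0]<0.58)&(Q[...,1]>-0.25)&(Q[...,1]<0.3)).astype(np.uint8)
    mc=cv2.morphologyEx(mc,cv2.MORPH_CLOSE,np.ones((5,5)));mc=cv2.morphologyEx(mc,cv2.MORPH_OPEN,np.ones((5,5)))
    for nm,mm,src in(("z",m,P),("col",mc,Q)):
        k,L,S,C=cv2.connectedComponentsWithStats(mm)
        for i in range(1,k):
            if S[i,4]>400:
                q=src[L==i][:,:2];r=cv2.minAreaRect((q*1000).astype(np.float32))
                print(nm,S[i],np.round(r[0],1),np.round(r[1],1),round(r[2],1),"mean",(q.mean(0)*1000).round(1))
    b=(z>0.015)&(z<0.065)&(np.hypot(X-.6385,Y+.006)<.04)
    r=cv2.minAreaRect((P[b][:,:2]*1000).astype(np.float32));print("sq",b.sum(),r)
    t=(z>0.05)&(z<0.063)&(np.hypot(X-.6385,Y+.006)<.04)
    r=cv2.minAreaRect((P[t][:,:2]*1000).astype(np.float32));print("sqtop",t.sum(),r)
    t=(z>0.015)&(z<0.12)&(np.hypot(X-.475,Y-.406)<.06); q=P[t]; 
    for a,bb in((.015,.1),(.1,.13),(.13,.19)):
        w=q[(q[:,2]>a)&(q[:,2]<bb)]; 
        if len(w): print("wash",a,w.min(0).round(3),w.max(0).round(3))
E
```

```text
top0 bench -0.0015601941337267666
col [ 331  260   84   42 2613] [ 491.9 -144.9] [221.6  84. ] 81.8 mean [ 491.7 -142.8]
col [ 226  270   66   45 1970] [465.1 157.5] [164.3  83.1] 74.6 mean [464.7 157.5]
sq 190 ((638.6757202148438, -5.819301605224609), (42.68396759033203, 42.056358337402344), 53.039512634277344)
sqtop 124 ((639.0368041992188, -5.976829528808594), (42.07029342651367, 41.28976058959961), 53.039512634277344)
wash 0.015 [0.441 0.372 0.015] [0.508 0.437 0.1  ]
wash 0.1 [0.442 0.373 0.1  ] [0.507 0.438 0.12 ]
scene0 bench -0.0009880426238011442
z [228 215  49  28 766] [ 483.7 -189. ] [128.   90.5] 83.6 mean [ 483.5 -192.7]
z [263 214  48  27 593] [496.6 -99.7] [126.5  86.5] 81.0 mean [494.2 -85.6]
col [ 348  190   61   29 1498] [461.6 156.6] [162.8  88.1] 75.0 mean [462.6 156.8]
col [ 228  214   83   29 2215] [ 489.5 -145.4] [218.7  88.4] 81.8 mean [ 490.  -143.6]
sq 337 ((638.4985961914062, -7.404544830322266), (43.59230041503906, 41.28522491455078), 53.83830261230469)
sqtop 149 ((638.1851806640625, -7.748462677001953), (43.10520935058594, 40.423095703125), 55.13362121582031)
wash 0.015 [0.45  0.372 0.015] [0.507 0.44  0.1  ]
wash 0.1 [0.441 0.372 0.1  ] [0.504 0.435 0.12 ]
```

```bash
python3 - <<'E'
from h import *
for n in("top0","scene0"):
    d=load(n)
    Q=onplane(d,*np.meshgrid(np.arange(640),np.arange(480)),0.010)
    c=d["frame"].astype(int);mc=((c[...,2]-c[...,0]>0)&(Q[...,0]>0.38)&(Q[...,0]<0.58)&(Q[...,1]>-0.31)&(Q[...,1]<0.3)).astype(np.uint8)
    mc=cv2.morphologyEx(mc,cv2.MORPH_CLOSE,np.ones((5,5)));mc=cv2.morphologyEx(mc,cv2.MORPH_OPEN,np.ones((5,5)))
    k,L,S,C=cv2.connectedComponentsWithStats(mc)
    for i in range(1,k):
            if S[i,4]>400:
                q=Q[L==i][:,:2];r=cv2.minAreaRect((q*1000).astype(np.float32))
                a=np.radians(r[2]);ax=np.array([np.cos(a),np.sin(a)])
                print(S[i],np.round(r[0],1),np.round(r[1],1),round(r[2],1),"mean",(q.mean(0)*1000).round(1),[(np.round(np.array(r[0])+k*ax,1)) for k in((-80,0,80) if max(r[1])>200 else (-40,40))])
E
```

```text
[ 331  260   94   43 2929] [ 490.  -155.4] [242.9  83.7] 81.8 mean [ 489.9 -155.3] [array([ 478.5, -234.5]), array([ 490. , -155.4]), array([501.5, -76.2])]
[ 226  270   66   45 1970] [464.9 157. ] [163.7  82.9] 74.6 mean [464.5 157. ] [array([454.3, 118.4]), array([475.5, 195.5])]
[ 348  190   61   29 1498] [464.8 155.4] [162.1  87.7] 75.0 mean [465.8 155.7] [array([454.4, 116.8]), array([475.1, 194.1])]
[ 217  214   94   29 2495] [ 490.9 -156.7] [241.  88.] 81.8 mean [ 491.5 -156.8] [array([ 479.4, -235.9]), array([ 490.9, -156.7]), array([502.4, -77.5])]
```

Measured tray sizes (243×84 and 164×83 mm) and object heights agree with the given values, so I can act. I'll start by raising the arm and turning the jaws to about −8°, across the trays, before going to the beaker.

>>> play_rows --motion '[-1,0,0,-0.1,1,-1,0,0,-0.1,1,-1,0,0,-0.1,1,-1,0,0,-0.1,1,-1,0,0,-0.1,1,-1,0,0,-0.1,1,-1,0,0,0,1,-1,0,0,0,1]' --newtons 30

```text
time_s: 0.9
tool_pos: [0.1886, 0.5956, 0.2831]
tcp_rot: [0.0, 0.483, 0.876, -0.0]
contact_force: [0.4, 0.2, -0.2]
width: 1.003
```

>>> play_rows --motion '[-1,0,0,0,1,-1,0,0,0,1,-1,0,0,0,1,-1,0,0,0,1,-1,0,0,0,1,-1,0,0,0,1,-1,0,0,0,1,-1,0,0,0,1,-1,0,0,0,0]'

```text
time_s: 1.8
tool_pos: [0.1884, 0.5956, 0.2828]
tcp_rot: [0.0, 0.752, 0.659, -0.0]
contact_force: [0.3, 1.4, 0.8]
width: 1.001
```

```bash
cat > go.py <<'E'
# usage: go.py x y [yawdeg] : offsets in units of the move tool
import sys
from plant import *
import numpy as np
from scipy.spatial.transform import Rotation as Ro
s=sense();p=np.array(s["tool_pos"]);q=s["tcp_rot"];R=Ro.from_quat([q[1],q[2],q[3],q[0]]).as_matrix()
yaw=np.degrees(np.arctan2(R[1,1],R[0,1]));yaw=(yaw+90)%180-90
print("t %.1f"%s["time_s"],"p",p.round(4),"yaw %.1f"%yaw,"tilt",np.degrees(np.arccos(-R[2,2])).round(2),"w %.3f"%s["width"],"F",np.round(s["contact_force"],1),"q",np.round(s["qpos"],2))
if len(sys.argv)>2:
    t=np.array([float(sys.argv[1]),float(sys.argv[2])]);d=np.array([*(t-p[:2]),0])
    print("tool xy units",(R.T@d/0.05).round(2))
    if len(sys.argv)>3: print("z units to",sys.argv[3],round((p[2]-float(sys.argv[3]))/.05,2))
    if len(sys.argv)>4: print("spin units",round(-(float(sys.argv[4])-yaw)/5,2))
E
python3 go.py .613 .289 .13
```

```text
t 1.8 p [0.1884 0.5956 0.2828] yaw -7.6 tilt 0.06 w 1.001 F [0.3 1.4 0.8] q [-1.45  0.66  0.21  1.54 -0.16  0.95 -1.33]
tool xy units [-4.96  9.23  0.01]
z units to .13 3.06
```

>>> play_rows --motion '[-1,-0.35,0.65,0,0,-1,-0.35,0.65,0,0,-1,-0.35,0.65,0,0,-1,-0.35,0.65,0,0,-1,-0.35,0.65,0,0,-1,-0.35,0.65,0,0,-1,-0.35,0.65,0,0,-1,-0.35,0.65,0,0,-1,-0.35,0.65,0,0,-1,-0.35,0.65,0,0]'

```text
time_s: 2.8
tool_pos: [0.4888, 0.3784, 0.2831]
tcp_rot: [-0.0, 0.751, 0.66, -0.0]
contact_force: [0.1, 0.6, -0.3]
width: 1.005
```

>>> play_rows --motion '[-1,-0.35,0.65,0,0,-1,-0.35,0.65,0,0,-1,-0.35,0.65,0.3,0,-1,-0.3,0.4,0.5,0,-1,-0.1,0.2,0.6,0,-1,0,0,0.6,0,-1,0,0,0.6,0,-1,0,0,0.3,0,-1,0,0,0.1,0,-1,0,0,0,0]'

```text
time_s: 3.8
tool_pos: [0.6047, 0.291, 0.1333]
tcp_rot: [-0.0, 0.752, 0.659, -0.0]
contact_force: [0.4, -0.3, 0.0]
width: 1.001
```

```bash
python3 go.py .613 .289 .046
```

```text
t 3.8 p [0.6047 0.291  0.1333] yaw -7.5 tilt 0.01 w 1.001 F [ 0.4 -0.3  0. ] q [-0.58  0.9   0.12  1.52 -0.15  0.73 -0.53]
tool xy units [-0.02  0.17 -0.  ]
z units to .046 1.75
```

>>> play_rows --motion '[-1,-0.02,0.17,0.2,0,-1,0,0,0.4,0,-1,0,0,0.5,0,-1,0,0,0.4,0,-1,0,0,0.2,0,-1,0,0,0.1,0,-1,0,0,0,0]'

```text
time_s: 4.5
tool_pos: [0.6135, 0.2888, 0.0436]
tcp_rot: [0.0, 0.752, 0.659, 0.0]
contact_force: [-0.9, 0.6, 0.5]
width: 0.999
```

>>> play_rows --motion '[-0.4,0,0,0,0,-0.2,0,0,0,0,0,0,0,0,0,0.2,0,0,0,0,0.5,0,0,0,0,1,0,0,0,0,1,0,0,0,0,1,0,0,0,0]' --newtons 25

```text
time_s: 5.3
tool_pos: [0.6136, 0.2891, 0.0446]
tcp_rot: [0.0, 0.752, 0.659, 0.001]
contact_force: [-1.6, -0.2, 6.1]
width: 0.613
```

```bash
python3 go.py .49 -.156
```

```text
t 5.3 p [0.6136 0.2891 0.0446] yaw -7.6 tilt 0.1 w 0.613 F [-1.6 -0.2  6.1] q [-0.56  1.03  0.1   1.52 -0.16  0.6  -0.51]
tool xy units [-9.15 -1.28 -0.01]
```

>>> play_rows --motion '[1,0,0,-0.1,0,1,0,0,-0.2,0,1,0,0,-0.3,0,1,0,0,-0.4,0,1,0,0,-0.4,0,1,-0.1,0,-0.4,0,1,-0.3,0,-0.3,0,1,-0.5,-0.1,-0.2,0,1,-0.6,-0.1,0,0,1,-0.6,-0.1,0,0]'

```text
time_s: 6.3
tool_pos: [0.5838, 0.1841, 0.1595]
tcp_rot: [0.001, 0.753, 0.659, 0.0]
contact_force: [-0.4, -0.0, -0.9]
width: 0.614
```

>>> play_rows --motion '[1,-0.6,-0.1,0,0,1,-0.6,-0.1,0,0,1,-0.6,-0.1,0,0,1,-0.6,-0.1,0,0,1,-0.6,-0.1,0,0,1,-0.6,-0.1,0,0,1,-0.6,-0.1,0,0,1,-0.6,-0.1,0,0,1,-0.6,-0.1,0,0,1,-0.6,-0.1,0,0]'

```text
time_s: 7.3
tool_pos: [0.4937, -0.1067, 0.159]
tcp_rot: [0.0, 0.753, 0.658, -0.0]
contact_force: [-0.4, -0.7, -0.4]
width: 0.609
```

>>> play_rows --motion '[1,-0.5,0,0,0,1,-0.3,0,0,0,1,-0.1,0,0,0,1,0,0,0,0,1,0,0,0,0]'

```text
time_s: 7.8
tool_pos: [0.4892, -0.1479, 0.1585]
tcp_rot: [-0.0, 0.752, 0.659, 0.0]
contact_force: [0.1, -0.3, -0.3]
width: 0.612
```

```bash
python3 go.py .4905 -.156 .05 -8
```

```text
t 7.8 p [ 0.4892 -0.1479  0.1585] yaw -7.5 tilt 0.04 w 0.612 F [ 0.1 -0.3 -0.3] q [ 0.2   0.69  0.    2.   -0.01  0.45  0.08]
tool xy units [-0.16  0.05 -0.  ]
z units to .05 2.17
spin units 0.1
```

>>> play_rows --motion '[1,-0.16,0.05,0.3,0,1,0,0,0.4,0,1,0,0,0.4,0,1,0,0,0.4,0,1,0,0,0.3,0,1,0,0,0.2,0,1,0,0,0.1,0,1,0,0,0,0]'

```text
time_s: 8.6
tool_pos: [0.4904, -0.1568, 0.0526]
tcp_rot: [-0.0, 0.752, 0.659, -0.0]
contact_force: [0.2, -0.1, -1.0]
width: 0.612
```

```bash
python3 go.py .4905 -.156 .0485 -8
```

```text
t 8.6 p [ 0.4904 -0.1568  0.0526] yaw -7.6 tilt 0.06 w 0.612 F [ 0.2 -0.1 -1. ] q [ 0.22  0.89 -0.    2.03  0.    0.22  0.09]
tool xy units [ 0.02 -0.    0.  ]
z units to .0485 0.08
spin units 0.09
```

>>> play_rows --motion '[1,0,0,0.04,0,1,0,0,0.04,0,1,0,0,0.02,0,1,0,0,0,0]'

```text
time_s: 9.0
tool_pos: [0.4908, -0.1571, 0.0485]
tcp_rot: [0.0, 0.752, 0.659, 0.0]
contact_force: [-0.4, 1.1, -1.3]
width: 0.612
```

>>> play_rows --motion '[1,0,0,0.02,0,1,0,0,0.02,0,1,0,0,0,0]'

```text
time_s: 9.3
tool_pos: [0.4908, -0.1572, 0.0484]
tcp_rot: [0.001, 0.752, 0.659, 0.0]
contact_force: [-1.8, 1.1, 19.8]
width: 0.61
```

>>> play_rows --motion '[1,0,0,-0.02,0,0.4,0,0,0,0,0.1,0,0,0,0,-0.2,0,0,0,0,-0.5,0,0,0,0,-0.8,0,0,0,0,-1,0,0,0,0,-1,0,0,0,0]'

```text
time_s: 10.1
tool_pos: [0.4906, -0.157, 0.0471]
tcp_rot: [-0.0, 0.752, 0.659, -0.0]
contact_force: [0.8, -0.5, 0.2]
width: 1.003
```

>>> play_rows --motion '[-1,0,0,-0.1,0,-1,0,0,-0.3,0,-1,0,0,-0.5,0,-1,0,0,-0.6,0,-1,0,0,-0.5,0,-1,0,0,-0.2,0,-1,0,0,0,0]'

```text
time_s: 10.8
tool_pos: [0.4913, -0.1573, 0.1584]
tcp_rot: [0.001, 0.752, 0.659, 0.001]
contact_force: [0.8, -0.5, 0.1]
width: 1.0
```

```bash
python3 go.py .6425 -.132 .046 -8
```

```text
t 10.8 p [ 0.4913 -0.1573  0.1584] yaw -7.6 tilt 0.16 w 1.000 F [ 0.8 -0.5  0.1] q [ 0.22  0.7   0.    1.99 -0.    0.45  0.09]
tool xy units [0.9  2.93 0.01]
z units to .046 2.25
spin units 0.08
```

>>> play_rows --motion '[-1,0.1,0.3,0,0,-1,0.2,0.6,0,0,-1,0.2,0.6,0,0,-1,0.2,0.6,0,0,-1,0.1,0.5,0,0,-1,0.1,0.3,0,0,-1,0,0,0,0,-1,0,0,0,0]'

```text
time_s: 11.6
tool_pos: [0.6387, -0.1315, 0.1555]
tcp_rot: [-0.001, 0.752, 0.659, -0.001]
contact_force: [-0.7, -0.7, 0.2]
width: 0.998
```

```bash
python3 - <<'E'
from plant import *
from h import *
for n in("scene","top"):
    d=snapshot(n);np.savez(f"pics/{n}1.npz",**d);cv2.imwrite(f"pics/{n}1.png",d["frame"][:,:,::-1])
E
python3 go.py .6425 -.132 .046 -8
```

```text
t 11.7 p [ 0.6384 -0.132   0.1563] yaw -7.6 tilt 0.17 w 0.999 F [ 0.2  0.1 -0.5] q [ 0.12  0.84  0.02  1.57 -0.03  0.74  0.02]
tool xy units [ 0.01  0.08 -0.  ]
z units to .046 2.21
spin units 0.08
```

View pics/scene1.png

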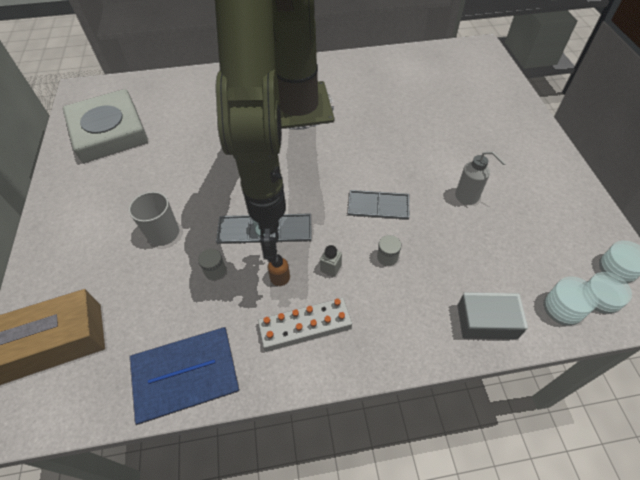

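The scene view shows the hand over the round bottle (279,268). The middle of the long tray (265,228) is hidden by the forearm, so I'll check the beaker later.

>>> play_rows --motion '[-1,0,0.08,0.2,0,-1,0,0,0.4,0,-1,0,0,0.5,0,-1,0,0,0.5,0,-1,0,0,0.4,0,-1,0,0,0.15,0,-1,0,0,0.05,0,-1,0,0,0,0]'

```text
time_s: 12.5
tool_pos: [0.6444, -0.1323, 0.0476]
tcp_rot: [0.0, 0.752, 0.659, 0.0]
contact_force: [-0.3, -0.2, -0.4]
width: 0.999
```

>>> play_rows --motion '[-0.4,0,0,0,0,-0.2,0,0,0,0,0,0,0,0,0,0.2,0,0,0,0,0.5,0,0,0,0,1,0,0,0,0,1,0,0,0,0,1,0,0,0,0]' --newtons 30

```text
time_s: 13.3
tool_pos: [0.6445, -0.1321, 0.0484]
tcp_rot: [0.0, 0.752, 0.659, 0.0]
contact_force: [-2.0, -0.2, 6.3]
width: 0.569
```

>>> play_rows --motion '[1,0,0,-0.1,0,1,0,0,-0.2,0,1,0,0,-0.3,0,1,0,0,-0.4,0,1,0,0,-0.4,0,1,0,0,-0.4,0,1,0,0,-0.3,0,1,0,0,-0.1,0,1,0,0,0,0]'

```text
time_s: 14.2
tool_pos: [0.6446, -0.1322, 0.1583]
tcp_rot: [0.001, 0.752, 0.659, 0.001]
contact_force: [0.8, 0.6, -1.5]
width: 0.566
```

```bash
python3 go.py .502 -.077 .05 -8
```

```text
t 14.2 p [ 0.6446 -0.1322  0.1583] yaw -7.6 tilt 0.09 w 0.566 F [ 0.8  0.6 -1.5] q [ 0.12  0.84  0.02  1.55 -0.03  0.75  0.02]
tool xy units [ 0.72 -2.97 -0.  ]
z units to .05 2.17
spin units 0.08
```

>>> play_rows --motion '[1,0.1,-0.3,0,0,1,0.1,-0.5,0,0,1,0.15,-0.6,0,0,1,0.15,-0.6,0,0,1,0.1,-0.5,0,0,1,0.1,-0.3,0,0,1,0,-0.1,0,0,1,0,0,0,0]'

```text
time_s: 15.0
tool_pos: [0.5047, -0.0783, 0.1569]
tcp_rot: [-0.0, 0.752, 0.659, -0.0]
contact_force: [-0.1, 1.3, -1.1]
width: 0.571
```

```bash
python3 go.py .502 -.077 .0545 -8
```

```text
t 15.0 p [ 0.5047 -0.0783  0.1569] yaw -7.6 tilt 0.07 w 0.571 F [-0.1  1.3 -1.1] q [ 0.05  0.7   0.02  2.   -0.03  0.44 -0.04]
tool xy units [ 0.02 -0.06  0.  ]
z units to .0545 2.05
spin units 0.09
```

>>> play_rows --motion '[1,0.02,-0.05,0.3,0,1,0,0,0.4,0,1,0,0,0.4,0,1,0,0,0.4,0,1,0,0,0.3,0,1,0,0,0.15,0,1,0,0,0.1,0,1,0,0,0,0]'

```text
time_s: 15.8
tool_pos: [0.5032, -0.0772, 0.0544]
tcp_rot: [0.0, 0.752, 0.659, 0.0]
contact_force: [1.2, 0.7, -1.3]
width: 0.566
```

>>> play_rows --motion '[1,0,0,0.02,0,1,0,0,0.02,0,1,0,0,0,0,1,0,0,0,0]'

```text
time_s: 16.2
tool_pos: [0.503, -0.0769, 0.0531]
tcp_rot: [0.0, 0.752, 0.659, 0.0]
contact_force: [0.2, 0.0, -1.5]
width: 0.568
```

>>> play_rows --motion '[1,0,0,0.02,0,1,0,0,0,0,1,0,0,0,0]'

```text
time_s: 16.5
tool_pos: [0.503, -0.0769, 0.0523]
tcp_rot: [0.0, 0.752, 0.659, 0.0]
contact_force: [-1.4, -0.2, 5.8]
width: 0.57
```

Contact registered at 5.8 N. I'll release, lift and go to the jar on the right side (0.595, −0.288).

>>> play_rows --motion '[0.4,0,0,0,0,0.1,0,0,0,0,-0.2,0,0,0,0,-0.5,0,0,0,0,-0.8,0,0,0,0,-1,0,0,0,0,-1,0,0,0,0]'

```text
time_s: 17.2
tool_pos: [0.5027, -0.0769, 0.0517]
tcp_rot: [-0.0, 0.752, 0.659, -0.0]
contact_force: [-0.2, -0.0, 0.5]
width: 0.996
```

>>> play_rows --motion '[-1,0,0,-0.1,0,-1,0,0,-0.3,0,-1,0,0,-0.5,0,-1,0,0,-0.6,0,-1,0,0,-0.5,0,-1,0,0,-0.2,0,-1,0,0,0,0]'

```text
time_s: 17.9
tool_pos: [0.5035, -0.077, 0.163]
tcp_rot: [0.001, 0.752, 0.659, 0.001]
contact_force: [-0.6, -0.0, -0.0]
width: 0.997
```

```bash
python3 go.py .595 -.2885 .04 -8
```

```text
t 17.9 p [ 0.5035 -0.077   0.163 ] yaw -7.6 tilt 0.17 w 0.997 F [-0.6 -0.  -0. ] q [ 0.05  0.68  0.02  2.01 -0.03  0.45 -0.04]
tool xy units [-3.95  2.37  0.01]
z units to .04 2.46
spin units 0.08
```

>>> play_rows --motion '[-1,-0.3,0.2,0,0,-1,-0.6,0.35,0,0,-1,-0.6,0.35,0,0,-1,-0.6,0.35,0,0,-1,-0.6,0.35,0,0,-1,-0.6,0.35,0,0,-1,-0.4,0.3,0,0,-1,-0.25,0.12,0,0,-1,0,0,0,0,-1,0,0,0,0]'

```text
time_s: 18.9
tool_pos: [0.5932, -0.2873, 0.1601]
tcp_rot: [-0.002, 0.752, 0.659, -0.0]
contact_force: [-0.2, 0.5, -0.6]
width: 1.005
```

```bash
python3 go.py .595 -.2885 .042 -8
```

```text
t 18.9 p [ 0.5932 -0.2873  0.1601] yaw -7.6 tilt 0.19 w 1.005 F [-0.2  0.5 -0.6] q [ 0.39  0.84 -0.02  1.54  0.02  0.76  0.23]
tool xy units [-0.02  0.04 -0.  ]
z units to .042 2.36
spin units 0.08
```

>>> play_rows --motion '[-1,-0.02,0.03,0.2,0,-1,0,0,0.4,0,-1,0,0,0.5,0,-1,0,0,0.5,0,-1,0,0,0.4,0,-1,0,0,0.25,0,-1,0,0,0.1,0,-1,0,0,0,0]'

```text
time_s: 19.7
tool_pos: [0.5953, -0.2889, 0.0437]
tcp_rot: [-0.001, 0.752, 0.659, -0.0]
contact_force: [0.9, 0.7, 0.2]
width: 1.0
```

>>> play_rows --motion '[-0.4,0,0,0,0,-0.2,0,0,0,0,0,0,0,0,0,0.2,0,0,0,0,0.5,0,0,0,0,1,0,0,0,0,1,0,0,0,0,1,0,0,0,0]' --newtons 30

```text
time_s: 20.5
tool_pos: [0.5961, -0.2898, 0.0455]
tcp_rot: [0.001, 0.752, 0.659, 0.0]
contact_force: [-0.5, 0.4, 6.5]
width: 0.618
```

>>> play_rows --motion '[1,0,0,-0.1,0,1,0,0,-0.2,0,1,0,0,-0.3,0,1,0,0,-0.4,0,1,0,0,-0.4,0,1,0,0,-0.4,0,1,0,0,-0.3,0,1,0,0,-0.1,0,1,0,0,0,0]'

```text
time_s: 21.4
tool_pos: [0.596, -0.2897, 0.1552]
tcp_rot: [0.001, 0.752, 0.659, 0.0]
contact_force: [-0.6, 0.7, -2.0]
width: 0.628
```

```bash
python3 go.py .479 -.235 .05 -8
```

```text
t 21.4 p [ 0.596  -0.2897  0.1552] yaw -7.6 tilt 0.1 w 0.628 F [-0.6  0.7 -2. ] q [ 0.39  0.85 -0.02  1.53  0.02  0.75  0.24]
tool xy units [ 0.78 -2.46 -0.  ]
z units to .05 2.1
spin units 0.08
```

>>> play_rows --motion '[1,0.1,-0.3,0,0,1,0.15,-0.5,0,0,1,0.2,-0.6,0,0,1,0.2,-0.6,0,0,1,0.1,-0.3,0,0,1,0.05,-0.15,0,0,1,0,0,0,0,1,0,0,0,0]'

```text
time_s: 22.2
tool_pos: [0.4806, -0.2341, 0.1541]
tcp_rot: [0.001, 0.752, 0.659, 0.0]
contact_force: [0.2, 0.2, -0.6]
width: 0.621
```

```bash
python3 go.py .479 -.235 .052 -8
```

```text
t 22.2 p [ 0.4806 -0.2341  0.1541] yaw -7.6 tilt 0.08 w 0.621 F [ 0.2  0.2 -0.6] q [ 0.38  0.72 -0.02  1.94  0.02  0.48  0.21]
tool xy units [-0.02 -0.03 -0.  ]
z units to .052 2.04
spin units 0.09
```

>>> play_rows --motion '[1,-0.02,-0.03,0.3,0,1,0,0,0.4,0,1,0,0,0.4,0,1,0,0,0.4,0,1,0,0,0.3,0,1,0,0,0.15,0,1,0,0,0.08,0,1,0,0,0,0]'

```text
time_s: 23.0
tool_pos: [0.4782, -0.2347, 0.0525]
tcp_rot: [0.0, 0.752, 0.659, 0.0]
contact_force: [0.3, -0.7, -0.5]
width: 0.619
```

>>> play_rows --motion '[1,0,0,0.02,0,1,0,0,0,0,1,0,0,0,0]'

```text
time_s: 23.3
tool_pos: [0.4781, -0.2346, 0.0523]
tcp_rot: [0.0, 0.752, 0.659, 0.0]
contact_force: [-0.3, 0.4, -0.9]
width: 0.62
```

>>> play_rows --motion '[1,0,0,0.02,0,1,0,0,0,0,1,0,0,0,0]'

```text
time_s: 23.6
tool_pos: [0.4778, -0.2345, 0.0508]
tcp_rot: [-0.0, 0.752, 0.659, 0.0]
contact_force: [-0.5, -0.4, -1.0]
width: 0.625
```

>>> play_rows --motion '[1,0,0,0.02,0,1,0,0,0,0,1,0,0,0,0]'

```text
time_s: 23.9
tool_pos: [0.4777, -0.2345, 0.0497]
tcp_rot: [-0.0, 0.752, 0.659, 0.0]
contact_force: [0.3, -0.0, -1.6]
width: 0.618
```

>>> play_rows --motion '[1,0,0,0.01,0,1,0,0,0,0,1,0,0,0,0]'

```text
time_s: 24.2
tool_pos: [0.4778, -0.2345, 0.0495]
tcp_rot: [0.0, 0.752, 0.659, 0.0]
contact_force: [-1.3, 1.7, 3.9]
width: 0.62
```

Contact registered at 3.9 N. I'll release, lift and pick the square bottle next.

>>> play_rows --motion '[0.4,0,0,0,0,0.1,0,0,0,0,-0.2,0,0,0,0,-0.5,0,0,0,0,-0.8,0,0,0,0,-1,0,0,0,0,-1,0,0,0,0]'

```text
time_s: 24.9
tool_pos: [0.4778, -0.2345, 0.0491]
tcp_rot: [-0.0, 0.752, 0.659, -0.0]
contact_force: [0.6, -0.5, -1.1]
width: 0.996
```

>>> play_rows --motion '[-1,0,0,-0.1,0,-1,0,0,-0.3,0,-1,0,0,-0.5,0,-1,0,0,-0.6,0,-1,0,0,-0.5,0,-1,0,0,-0.3,1,-1,0,0,0,1,-1,0,0,0,1,-1,0,0,0,1,-1,0,0,0,1]'

```text
time_s: 25.9
tool_pos: [0.4777, -0.2344, 0.1647]
tcp_rot: [0.0, 0.878, 0.479, 0.0]
contact_force: [0.2, -0.4, -0.6]
width: 0.999
```

>>> play_rows --motion '[-1,0,0,0,0.8,-1,0,0,0,0,-1,0,0,0,0]'

```text
time_s: 26.2
tool_pos: [0.4778, -0.2344, 0.1645]
tcp_rot: [-0.0, 0.893, 0.45, 0.0]
contact_force: [-0.3, -0.2, -0.8]
width: 1.003
```

```bash
python3 go.py .6385 -.0065 .16 -36.5; python3 - <<'E'
from plant import *
from h import *
for n in("scene","top"):
    d=snapshot(n);np.savez(f"pics/{n}2.npz",**d);cv2.imwrite(f"pics/{n}2.png",d["frame"][:,:,::-1])
E
```

```text
t 26.2 p [ 0.4778 -0.2344  0.1645] yaw -36.5 tilt 0.01 w 1.003 F [-0.3 -0.2 -0.8] q [ 0.3   0.71  0.12  1.94 -0.16  0.5  -0.11]
tool xy units [ 5.58 -0.12  0.  ]
z units to .16 0.09
spin units 0.01
```

View pics/scene2.png

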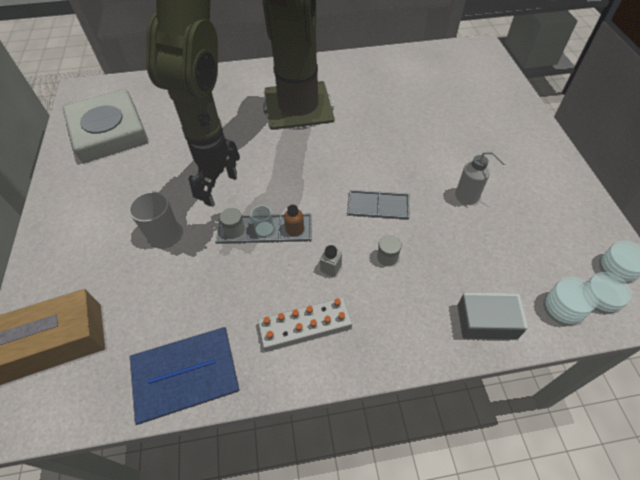

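The long tray now holds the jar (231,222), beaker (262,222) and round bottle (293,220), all standing upright. The square bottle is still at (330,260).

>>> play_rows --motion '[-1,0.3,0,0,0,-1,0.7,0,0,0,-1,0.8,0,0,0,-1,0.8,0,0,0,-1,0.8,0,0,0,-1,0.8,0,0,0,-1,0.6,-0.05,0,0,-1,0.5,-0.05,0,0,-1,0.2,0,0,0,-1,0,0,0,0]'

```text
time_s: 27.3
tool_pos: [0.6382, -0.0082, 0.164]
tcp_rot: [-0.0, 0.892, 0.451, 0.0]
contact_force: [-0.6, -0.5, -0.7]
width: 1.001
```

```bash
python3 go.py .6385 -.0065 .046 -36.5
```

```text
t 27.3 p [ 0.6382 -0.0082  0.164 ] yaw -36.4 tilt 0.07 w 1.001 F [-0.6 -0.5 -0.7] q [-0.17  0.82  0.2   1.62 -0.23  0.73 -0.49]
tool xy units [ 0.03 -0.01  0.  ]
z units to .046 2.36
spin units 0.03
```

>>> play_rows --motion '[-1,0.03,0,0.2,0,-1,0,0,0.4,0,-1,0,0,0.5,0,-1,0,0,0.5,0,-1,0,0,0.4,0,-1,0,0,0.25,0,-1,0,0,0.08,0,-1,0,0,0,0]'

```text
time_s: 28.1
tool_pos: [0.6381, -0.0104, 0.0475]
tcp_rot: [0.0, 0.894, 0.449, -0.0]
contact_force: [-0.0, 0.3, -0.2]
width: 0.997
```

>>> play_rows --motion '[-0.3,0,0,0,0,-0.1,0,0,0,0,0.1,0,0,0,0,0.3,0,0,0,0,0.5,0,0,0,0,1,0,0,0,0,1,0,0,0,0,1,0,0,0,0,1,0,0,0,0]' --newtons 30

```text
time_s: 29.0
tool_pos: [0.639, -0.0093, 0.0486]
tcp_rot: [0.0, 0.893, 0.45, 0.001]
contact_force: [-1.5, -0.5, 6.3]
width: 0.485
```

>>> play_rows --motion '[1,0,0,-0.1,0,1,0,0,-0.2,0,1,0,0,-0.3,0,1,0,0,-0.4,0,1,0,0,-0.4,0,1,0,0,-0.4,0,1,0,0,-0.3,0,1,0,0,-0.1,0,1,0,0,0,0]'

```text
time_s: 29.9
tool_pos: [0.6389, -0.0095, 0.1587]
tcp_rot: [0.0, 0.893, 0.45, 0.001]
contact_force: [0.7, 0.0, -1.5]
width: 0.489
```

```bash
python3 go.py .4545 .1175 .05 -15.2
```

```text
t 29.9 p [ 0.6389 -0.0095  0.1587] yaw -36.6 tilt 0.09 w 0.489 F [ 0.7  0.  -1.5] q [-0.17  0.83  0.2   1.62 -0.23  0.71 -0.49]
tool xy units [-0.16 -4.48 -0.01]
z units to .05 2.17
spin units -4.28
```

>>> play_rows --motion '[1,0,-0.3,0,0,1,0,-0.5,0,0,1,0,-0.6,0,0,1,0,-0.6,0,0,1,0,-0.6,0,0,1,-0.1,-0.6,0,0,1,-0.06,-0.6,0,0,1,0,-0.4,0,0,1,0,-0.2,0,0,1,0,-0.08,0,0]'

```text
time_s: 30.9
tool_pos: [0.4532, 0.1181, 0.1574]
tcp_rot: [-0.0, 0.893, 0.45, -0.0]
contact_force: [-0.5, -0.6, -1.0]
width: 0.485
```

>>> play_rows --motion '[1,0,0,0,-0.5,1,0,0,0,-0.9,1,0,0,0,-0.9,1,0,0,0,-0.9,1,0,0,0,-0.7,1,0,0,0,-0.4,1,0,0,0,0,1,0,0,0,0]'

```text
time_s: 31.7
tool_pos: [0.4544, 0.1172, 0.1578]
tcp_rot: [0.0, 0.794, 0.608, 0.0]
contact_force: [0.6, 1.0, -1.2]
width: 0.48
```

```bash
python3 go.py .4545 .1175 .055 -15.2
```

```text
t 31.7 p [0.4544 0.1172 0.1578] yaw -15.2 tilt 0.03 w 0.480 F [ 0.6  1.  -1.2] q [-0.41  0.66  0.09  2.12 -0.16  0.36 -0.45]
tool xy units [0.01 0.   0.  ]
z units to .055 2.06
spin units 0.01
```

>>> play_rows --motion '[1,0,0,0.3,0,1,0,0,0.4,0,1,0,0,0.4,0,1,0,0,0.4,0,1,0,0,0.3,0,1,0,0,0.2,0,1,0,0,0.08,0,1,0,0,0,0]'

```text
time_s: 32.5
tool_pos: [0.4539, 0.1175, 0.0536]
tcp_rot: [-0.0, 0.794, 0.608, -0.0]
contact_force: [0.0, -1.3, -1.0]
width: 0.483
```

>>> play_rows --motion '[1,0,0,0.02,0,1,0,0,0,0,1,0,0,0,0]'

```text
time_s: 32.8
tool_pos: [0.4541, 0.1177, 0.0533]
tcp_rot: [0.0, 0.794, 0.608, 0.0]
contact_force: [-0.6, -1.0, -1.1]
width: 0.486
```

>>> play_rows --motion '[1,0,0,0.02,0,1,0,0,0,0,1,0,0,0,0]'

```text
time_s: 33.1
tool_pos: [0.4542, 0.1177, 0.0526]
tcp_rot: [0.0, 0.794, 0.608, 0.001]
contact_force: [-0.9, -0.1, 7.1]
width: 0.484
```

>>> play_rows --motion '[1,0,0,0.01,0,1,0,0,0,0,1,0,0,0,0]'

```text
time_s: 33.4
tool_pos: [0.4542, 0.1176, 0.0525]
tcp_rot: [0.0, 0.794, 0.608, 0.001]
contact_force: [-1.0, 0.4, 12.7]
width: 0.49
```

The bottle is resting on the floor. I'll release, lift and move to the last jar at (0.632, 0.139).

>>> play_rows --motion '[1,0,0,-0.01,0,0.3,0,0,0,0,0,0,0,0,0,-0.3,0,0,0,0,-0.6,0,0,0,0,-1,0,0,0,0,-1,0,0,0,0,-1,0,0,0,0]'

```text
time_s: 34.2
tool_pos: [0.4538, 0.1175, 0.0517]
tcp_rot: [-0.0, 0.794, 0.608, -0.0]
contact_force: [0.5, 0.6, -0.6]
width: 0.996
```

>>> play_rows --motion '[-1,0,0,-0.1,0,-1,0,0,-0.3,0,-1,0,0,-0.5,0,-1,0,0,-0.6,0,-1,0,0,-0.5,0,-1,0,0,-0.2,0,-1,0,0,0,0]'

```text
time_s: 34.9
tool_pos: [0.4545, 0.1178, 0.163]
tcp_rot: [0.0, 0.794, 0.608, 0.001]
contact_force: [-0.2, 0.1, -0.5]
width: 1.0
```

```bash
python3 go.py .6315 .1385 .042 -15.2
```

```text
t 34.9 p [0.4545 0.1178 0.163 ] yaw -15.1 tilt 0.17 w 1.000 F [-0.2  0.1 -0.5] q [-0.41  0.65  0.1   2.12 -0.17  0.37 -0.44]
tool xy units [1.32 3.31 0.01]
z units to .042 2.42
spin units 0.03
```

>>> play_rows --motion '[-1,0.1,0.3,0,0,-1,0.2,0.5,0,0,-1,0.25,0.6,0,0,-1,0.25,0.6,0,0,-1,0.2,0.6,0,0,-1,0.2,0.4,0,0,-1,0.1,0.3,0,0,-1,0,0,0,0,-1,0,0,0,0]'

```text
time_s: 35.8
tool_pos: [0.6286, 0.1371, 0.1601]
tcp_rot: [-0.001, 0.794, 0.608, -0.002]
contact_force: [-0.4, -0.4, 0.1]
width: 0.999
```

```bash
python3 go.py .6315 .1385 .042 -15.2
```

```text
t 35.8 p [0.6286 0.1371 0.1601] yaw -15.1 tilt 0.2 w 0.999 F [-0.4 -0.4  0.1] q [-0.35  0.83  0.13  1.59 -0.14  0.73 -0.42]
tool xy units [ 0.04  0.05 -0.  ]
z units to .042 2.36
spin units 0.02
```

>>> play_rows --motion '[-1,0.03,0.03,0.2,0,-1,0,0,0.4,0,-1,0,0,0.5,0,-1,0,0,0.5,0,-1,0,0,0.4,0,-1,0,0,0.25,0,-1,0,0,0.1,0,-1,0,0,0,0]'

```text
time_s: 36.6
tool_pos: [0.6314, 0.1385, 0.0438]
tcp_rot: [-0.0, 0.794, 0.608, -0.0]
contact_force: [-0.0, -1.2, 1.0]
width: 0.998
```

>>> play_rows --motion '[-0.4,0,0,0,0,-0.2,0,0,0,0,0,0,0,0,0,0.2,0,0,0,0,0.5,0,0,0,0,1,0,0,0,0,1,0,0,0,0,1,0,0,0,0]'

```text
time_s: 37.4
tool_pos: [0.6326, 0.1387, 0.0455]
tcp_rot: [0.0, 0.794, 0.608, 0.001]
contact_force: [-1.1, -0.1, 5.5]
width: 0.62
```

>>> play_rows --motion '[1,0,0,-0.1,0,1,0,0,-0.2,0,1,0,0,-0.3,0,1,0,0,-0.4,0,1,0,0,-0.4,0,1,0,0,-0.4,0,1,0,0,-0.3,0,1,0,0,-0.1,0,1,0,0,0,0]'

```text
time_s: 38.3
tool_pos: [0.6324, 0.1386, 0.1553]
tcp_rot: [0.0, 0.794, 0.608, 0.001]
contact_force: [0.7, 0.4, -1.7]
width: 0.623
```

```bash
python3 go.py .4755 .195 .05 -15.2
```

```text
t 38.3 p [0.6324 0.1386 0.1553] yaw -15.1 tilt 0.1 w 0.623 F [ 0.7  0.4 -1.7] q [-0.35  0.84  0.13  1.59 -0.14  0.72 -0.42]
tool xy units [ 0.27 -3.32 -0.  ]
z units to .05 2.11
spin units 0.02
```

>>> play_rows --motion '[1,0,-0.3,0,0,1,0.05,-0.5,0,0,1,0.1,-0.6,0,0,1,0.1,-0.6,0,0,1,0,-0.6,0,0,1,0,-0.4,0,0,1,0,-0.25,0,0,1,0,-0.05,0,0,1,0,0,0,0]'

```text
time_s: 39.2
tool_pos: [0.4765, 0.1933, 0.1541]
tcp_rot: [0.0, 0.794, 0.608, 0.0]
contact_force: [0.6, -0.0, -1.5]
width: 0.619
```

```bash
python3 go.py .4755 .195 .052 -15.2
```

```text
t 39.2 p [0.4765 0.1933 0.1541] yaw -15.1 tilt 0.04 w 0.619 F [ 0.6 -0.  -1.5] q [-0.55  0.71  0.12  2.   -0.19  0.44 -0.55]
tool xy units [ 0.03 -0.03 -0.  ]
z units to .052 2.04
spin units 0.02
```

>>> play_rows --motion '[1,0.03,-0.03,0.3,0,1,0,0,0.4,0,1,0,0,0.4,0,1,0,0,0.4,0,1,0,0,0.3,0,1,0,0,0.15,0,1,0,0,0.1,0,1,0,0,0,0]'

```text
time_s: 40.0
tool_pos: [0.4754, 0.195, 0.0515]
tcp_rot: [0.0, 0.794, 0.608, 0.0]
contact_force: [0.1, -0.2, -0.6]
width: 0.622
```

>>> play_rows --motion '[1,0,0,0.02,0,1,0,0,0,0,1,0,0,0,0]'

```text
time_s: 40.3
tool_pos: [0.4751, 0.1955, 0.0513]
tcp_rot: [0.0, 0.794, 0.608, 0.001]
contact_force: [0.2, -0.1, -0.9]
width: 0.615
```

>>> play_rows --motion '[1,0,0,0.02,0,1,0,0,0,0,1,0,0,0,0]'

```text
time_s: 40.6
tool_pos: [0.4748, 0.1953, 0.0499]
tcp_rot: [-0.0, 0.794, 0.608, 0.0]
contact_force: [0.2, -0.4, -0.2]
width: 0.616
```

>>> play_rows --motion '[1,0,0,0.01,0,1,0,0,0,0,1,0,0,0,0]'

```text
time_s: 40.9
tool_pos: [0.4748, 0.1953, 0.0495]
tcp_rot: [-0.0, 0.794, 0.608, 0.0]
contact_force: [-1.7, -0.4, 2.9]
width: 0.622
```

The jar is in contact. I'll release it, lift, and back away toward the base so the view is clear.

>>> play_rows --motion '[0.4,0,0,0,0,0.1,0,0,0,0,-0.2,0,0,0,0,-0.5,0,0,0,0,-0.8,0,0,0,0,-1,0,0,0,0,-1,0,0,0,0]'

```text
time_s: 41.6
tool_pos: [0.4748, 0.1953, 0.0491]
tcp_rot: [-0.0, 0.794, 0.608, -0.0]
contact_force: [0.5, -0.0, -0.6]
width: 0.999
```

>>> play_rows --motion '[-1,0,0,-0.1,0,-1,0,0,-0.3,0,-1,0,0,-0.5,0,-1,0,0,-0.6,0,-1,0,0,-0.6,0,-1,0,0,-0.6,0,-1,0,0,-0.6,0,-1,0,0,-0.6,0,-1,0,0,-0.4,0,-1,0,0,-0.1,0]'

```text
time_s: 42.6
tool_pos: [0.4758, 0.1956, 0.2717]
tcp_rot: [0.0, 0.794, 0.608, 0.002]
contact_force: [0.7, 0.2, 0.7]
width: 1.002
```

>>> play_rows --motion '[-1,0.3,-0.3,0,0,-1,0.5,-0.5,0,0,-1,0.5,-0.5,0,0,-1,0.5,-0.5,0,0,-1,0.5,-0.4,0,0,-1,0.5,-0.3,0,0,-1,0.5,-0.2,0,0,-1,0.3,0,0,0,-1,0,0,0,0,-1,0,0,0,0]'

```text
time_s: 43.6
tool_pos: [0.391, 0.403, 0.2684]
tcp_rot: [0.001, 0.794, 0.608, -0.001]
contact_force: [1.3, 0.1, -0.1]
width: 1.001
```

```bash
python3 go.py; cat > chk.py <<'E'
from plant import *
from h import *
for n in("scene","top"):
    d=snapshot(n);np.savez(f"pics/{n}3.npz",**d);cv2.imwrite(f"pics/{n}3.png",d["frame"][:,:,::-1])
    P=cloud(d);X,Y,z=P[...,0],P[...,1],P[...,2]
    for nm,x,y,r,h in(("round",.502,-.077,.035,.089),("beaker",.49,-.156,.035,.074),("jarL",.479,-.235,.035,.064),("square",.4545,.1175,.035,.086),("jarS",.4755,.195,.035,.064),("wash",.475,.406,.05,.11),("pot",.453,-.419,.06,.11),("rack",.781,-.09,.13,.052)):
        m=(np.hypot(X-x,Y-y)<r)&(z>.02)
        if m.sum()<20: print(n,nm,"few");continue
        q=P[m];t=q[abs(q[:,2]-h)<.006]
        print(n,nm,m.sum(),"zmax %.3f"%np.percentile(q[:,2],98),"mid",((t[:,:2].min(0)+t[:,:2].max(0))/2).round(3) if len(t) else "-","ext",np.ptp(t[:,:2],0).round(3) if len(t) else "-")
E
python3 chk.py
```

```text
t 43.6 p [0.391  0.403  0.2684] yaw -15.1 tilt 0.14 w 1.001 F [ 1.3  0.1 -0.1] q [-1.02  0.59  0.22  1.75 -0.17  0.81 -0.98]
scene round 451 zmax 0.091 mid [ 0.503 -0.079] ext [0.029 0.026]
scene beaker 518 zmax 0.075 mid [ 0.492 -0.156] ext [0.053 0.05 ]
scene jarL 505 zmax 0.066 mid [ 0.479 -0.234] ext [0.055 0.055]
scene square 387 zmax 0.087 mid [0.455 0.117] ext [0.03  0.028]
scene jarS 460 zmax 0.066 mid [0.477 0.194] ext [0.054 0.056]
scene wash 2160 zmax 0.496 mid [0.476 0.402] ext [0.056 0.059]
scene pot 1736 zmax 0.110 mid [ 0.452 -0.419] ext [0.094 0.092]
scene rack 2721 zmax 0.053 mid [ 0.781 -0.091] ext [0.064 0.176]
top round 320 zmax 0.091 mid [ 0.506 -0.078] ext [0.027 0.025]
top beaker 187 zmax 0.076 mid [ 0.495 -0.156] ext [0.048 0.05 ]
top jarL 418 zmax 0.067 mid [ 0.482 -0.234] ext [0.053 0.053]
top square 301 zmax 0.088 mid [0.459 0.118] ext [0.027 0.028]
top jarS 413 zmax 0.067 mid [0.479 0.194] ext [0.05  0.052]
top wash 1964 zmax 0.617 mid [0.474 0.405] ext [0.06  0.058]
top pot 1064 zmax 0.111 mid [ 0.454 -0.418] ext [0.093 0.093]
top rack 1863 zmax 0.053 mid [ 0.782 -0.09 ] ext [0.064 0.175]
```

View pics/scene3.png

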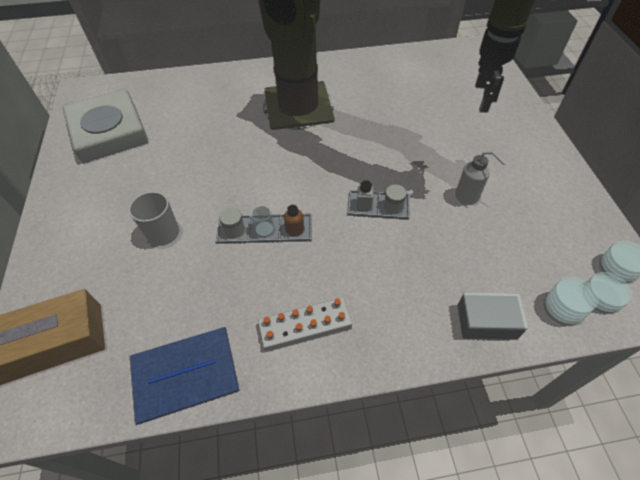

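View pics/top3.png

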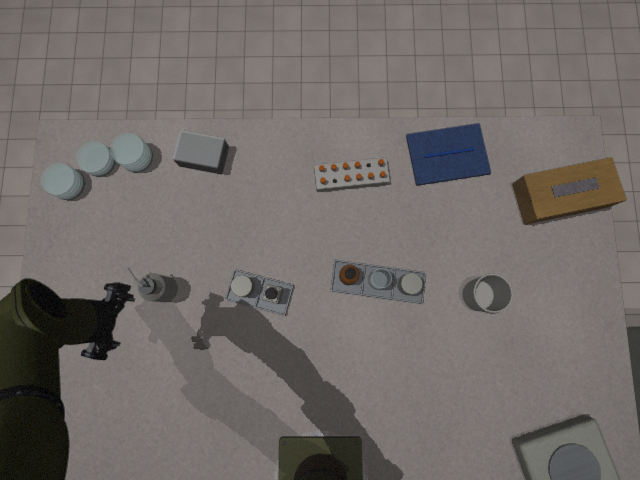

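Both views show the long tray holding the round bottle, beaker and jar (top view 350,273; 381,279; 411,284). The short tray holds the jar and square bottle (241,286; 272,294). All are upright, inside the compartments and at the expected heights. The wash bottle, pot and rack haven't moved, and the arm is clear. I'm handing in now.

```bash
python3 -c "
from plant import *
print(hand_in())"; python3 go.py
```

```text
the job is handed in; nothing more can be done
None
the job is handed in; nothing more can be done
```

Both kits are made up and the job was handed in at about 44 s of the 131 s. No verdict is reported.

- **Long tray:** the beaker is in the middle, with the round bottle and one jar in the end compartments.
- **Short tray:** the square bottle and the other jar, one in each compartment.
- **Setting down:** I lowered each item in 0.5–2 mm steps until the wrist felt the floor, then released. Contact forces were 3–20 N; the beaker was the highest.

**Last checks, from both cameras:**
- **Position:** every centre was within about 5 mm of its compartment centre.
- **Height and tilt:** tops read 1–3 mm above nominal in depth, and nothing looked tilted. The same readings on the bench ran 1–3 mm high before the move, so I took this as camera error.
- **Bystanders:** the waste pot and tube rack were within about 2 mm of where they started. The wash bottle was within about 4 mm, but its reading was mixed with the arm overhead.
- **Disagreement:** the two cameras differed by up to 4 mm in x, well inside the 30 mm tolerance.
- **Arm:** I first backed away to the wrong side, so the hand ended near the wash bottle. It was about 70 mm above the spout by height and touched nothing.

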